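# Index the turned blank to the sanding hood and hold the dust gate open

### The arm

A 7-joint arm with a two-finger parallel gripper is mounted at the origin on the work surface. World frame = base frame: x ahead of the robot, y to its left, z up, the work surface at z = 0. Lengths are in m, angles in rad, forces in N, time in s.
With the tool pointing down it reaches from about 0.4 to 0.875 m from the base axis. Payload 19.3 kg.
Tool frame: the origin (TCP) lies midway between the tips of the shut fingers; the grasp point (between the pads) lies 19 mm behind it; x points along the fingers, y is the direction in which the jaws open and shut, and the axes are right-handed (so a half turn about x gives the same grasp; the last joint's range is limited). The gripper opens to 85 mm and grips with 20 to 120 N. Pads are 22 mm wide; open, the fingers measure 114 mm over their backs; the gripper's body (76 mm by 85 mm) begins 54 mm behind the grasp point. The pads swing forward as they close: fully open they stand 13 mm farther back than shut.
Start: joints at [1.205, 0.521, -0.036, 1.599, 0.021, 1.021, -0.113], TCP at [0.182, -0.598, 0.231] pointing down, gripper open.
Joint ranges: [-2.91, 2.91], [-0.3, 2.13], [-1.5, 1.42], [0.17, 2.43], [-1.26, 4.41], [0.16, 1.93], [-2.52, 2.52]. Speed limits (rad/s): [1.89, 1.89, 2.39, 2.39, 3.01, 3.01, 3.01].

### API

Orientations are given as a rotation vector (axis times angle).
In Python, from workcell import * gives the robot as it stands. The module is installed in compiled form; this text tells all that it offers.
- The arm moves only by the shell command python3 -m pendant 'ROWS'. ROWS is JSON, a list of rows, each a list of 3 entries, a list of its own where there are three numbers: the finger opening in mm, from 0 to 85.4, then the shift along the tool's x, y, z in units of 25 mm (1.0 is 25 mm), then the turn, a rotation vector about the tool's x, y, z in units of 6 degrees (1.0 is 6 degrees). In form: [[claw, [dx, dy, dz], [rx, ry, rz]], ...]. A call has 1 to 20 rows; each row is the pose to reach, as a shift and turn from the pose commanded when the call began, along the tool's axes at that moment; what a row does not reach only later rows make up. A row lasts 1/12 s, in which the tool goes at most 41.7 mm and 7.16 degrees, less where a joint would pass 70% of its speed; a pose out of reach is approached as far as the arm can. A call with a gripper value outside its range is refused whole. The fingers move at their own pace and stop on an object; the grip force is fixed at half the most. Time passes only in rows, so rows that repeat a pose let the fingers close. It gives the time, the measured TCP pose, the force and the opening at its end, in the units of the state.
- observe(): the state, without advancing time (a new reading comes with each control period).
- snapshot(name): name is "side" or "top" or "wrist"; returns a dict with "color" (400x640x3 uint8, red, green, blue), "fx", "fy", "cx", "cy" (pixels), "world_to_cam" (4x4, takes a point from world to camera coordinates). Camera axes: x right, y up, looking along -z (the intrinsics and any distortion apply to the point x, -y, -z); pixel columns grow to the right and rows downward; lengths in m; the calibration is good to about 2 mm. The wrist camera is an equidistant fisheye: a pixel r from the principal point sees the ray r / f radians off the axis. A picture is of the moment at which its call begins. There is no depth.
- close_job(): hands the job in, once; it reports no verdict.
The state is a dict: "time": time; "joint_pos": joint angles; "dq": joint speeds; "tau": joint torques, N m; "tcp_pos": TCP position; "tcp_rot": TCP orientation; "wrist_force": force on the tool from outside, world axes, zero at the start; "ft_torque": the same for the moment, N m; "width": opening from 0.0 (shut) to 1.0 (fully open).
Only numpy, scipy, OpenCV 4.12 (cv2) and the standard library are available. Lean on these libraries where they do the work, as an engineer would, in place of code of your own. Each camera call takes 0.05 s, during which the arm holds its last target. There are 200 camera calls.

### The job

Slide the carrier with the turned wooden blank along its rail until it has clicked into the spring detent at the station in front of the dust hood, and leave it seated there. Then pull the spring-return dust gate out by its black handle until its red pointer lies over the yellow mark and keep it there: finish while still holding the handle, because it springs shut when let go. Leave the bowl, the glue bottle and the sanding block where they are.

Things in the scene. Friction and masses are not known exactly. Their poses are not given: they have to be found in the camera images.
- carrier_post (a point): Grip point of the carrier's red upright post (24 mm diameter, z 46 to 100 mm; this point at 85), on the robot's side of an aluminium plate 130 x 100 mm, top 46 mm high. The wooden blank on the plate (66 mm diameter, top 102 mm) has its axis 75 mm from the post along +x. Axes: x across the rail towards the hood, y along the rail towards the station, z up. Clear 60 mm either way along y
- station (a point): Where point carrier_post lies when the carrier is seated in the detent in front of the grey, yellow-edged dust hood (130 mm wide, top 117 mm, its mouth 145 mm from here along +x). Fixed to the jig, axes as carrier_post. The blue detent housing (54 mm high, 26 along y, 34 along x) is centred 61 mm from here along -x
- carrier (a joint): Travel along the rail, m: 0 start, 0.14 seated in the station detent, 0.19 end stop; starts at 0 to 0.05. Friction about 1 N. A spring roller snaps into a notch in the carrier's side: let go within 5 mm of 0.14 it is drawn in. The roller adds up to about 6 N when the carrier runs onto it, 50 to 35 mm before the station; leaving the detent takes about 12 N
- gate_handle (a point): Centre of the gate's black handle bar, 18 mm diameter, 60 mm long, level along y, 88 mm above the bench, on a stem 10 mm thick (x), 36 mm wide, rising from the flat steel slide (70 mm wide, top 34 mm). Axes: x into the gate (pull along -x, roughly towards the robot), y along the bar, z up. The green housing (56 mm high, pipe on it to 138 mm) begins 70 mm from the shut handle along +x
- gate_slide (a joint): How far the gate is pulled out, m: 0 shut, 0.10 the stop. The spring pulls it shut: 3 N at 0, growing 0.5 N per 10 mm
- gate_pointer (a point): Tip of the red pointer (4 mm wide along the pull) on the slide, 50 mm beside the handle's centre along +y, 34 mm above the bench; moves with the handle. Axes as gate_handle
- gate_mark_top (a point): Middle of the top of the yellow mark, a fixed block 16 mm along the pull, 22 mm across, 26 mm high, clamped to the gate's sole 40 to 75 mm out from the shut pointer. The gate is open to the mark when the pointer is over it (pointer's x in this frame is 0). Axes as gate_handle
- bowl: Bystander: small turned wooden bowl, 90 mm across, 45 mm high, standing loose on the jig's plywood board (12 mm thick) behind the rail's start; origin under its centre
- glue: Bystander: white glue bottle with orange cap, 54 mm diameter, 130 mm high, standing loose beside the gate housing; origin under its centre
- sandblock: Bystander: cork sanding block, red underside, 45 x 80 x 30 mm, lying loose on the jig board on the robot side of the rail, 70 mm from the line of the posts; origin under its centre

How it is judged:
By the outcome, as a careful person would: the job done as asked, in the order asked, and still so for the second after the job is handed in, while the arm keeps its last pose, push and grip.
It also fails if it takes over 51 s, if anything falls off the work surface, if the arm or the gripper's body presses on something with over 40 N, if the wrist force passes 120 N, or if a joint passes its speed limit or range.

## Working session

There is one attempt and no reset: what is moved stays moved. The work goes in short steps, Python scripts to look and compute and a shell command to move; the robot and the scene stay as the last step left them, time stands still between calls to the robot, and variables do not carry over. Pictures are saved under pics/ and viewed, about 8 in all and at most 12, crops included, and the job is handed in when it is done.

```bash
mkdir -p pics; cat > h.py <<'E'
from workcell import *
import numpy as np, cv2
from scipy.spatial.transform import Rotation as R
def shot(n,f):
    s=snapshot(n); cv2.imwrite(f'pics/{f}.png',s['color'][:,:,::-1]); np.save(f'pics/{f}.npy',{k:s[k] for k in s if k!='color'},allow_pickle=True); return s
def ray(f,u,v,fish=False):
    s=np.load(f'pics/{f}.npy',allow_pickle=True).item(); a=(u-s['cx'])/s['fx'];b=(v-s['cy'])/s['fy']
    if fish:
        r=np.hypot(a,b); d=np.array([a/r*np.sin(r),-b/r*np.sin(r),-np.cos(r)])
    else: d=np.array([a,-b,-1])
    M=s['world_to_cam']; return -M[:3,:3].T@M[:3,3], M[:3,:3].T@d
def atz(f,u,v,z,fish=False):
    c,d=ray(f,u,v,fish); return (c+d*(z-c[2])/d[2]).round(4)
def proj(f,p):
    s=np.load(f'pics/{f}.npy',allow_pickle=True).item(); q=s['world_to_cam'][:3]@np.r_[p,1]
    return s['cx']+s['fx']*q[0]/-q[2], s['cy']-s['fy']*q[1]/-q[2]
E
python3 - <<'E'
from h import *
o=observe(); print(o)
print(R.from_rotvec(o['tcp_rot']).as_matrix().round(3))
for n in('top','side'):
    s=shot(n,n+'0'); print(n,{k:s[k] for k in s if k!='color'})
E
```

```text
{'time': 0.0, 'joint_pos': array([ 1.20479713,  0.52200269, -0.03633899,  1.60002372,  0.02120558,
        1.02113862, -0.11280127]), 'dq': array([-0.00066454, -0.00206766,  0.00028847, -0.00133924,  0.00120145,
       -0.00102657,  0.00116743]), 'tau': array([ 3.39076387e-04, -9.27093530e+01,  1.98000737e+00, -3.69926226e+01,
        1.78199628e-02,  8.14001978e-03,  2.53010506e-05]), 'tcp_pos': array([ 0.18205225, -0.59752059,  0.23072705]), 'tcp_rot': array([ 2.06261722,  0.30855468, -2.06315879]), 'wrist_force': array([-0.45568708, -0.02982068, -0.25747036]), 'ft_torque': array([ 0.01436832,  0.03449639, -0.01543001]), 'width': 1.001146114730076}
[[-0.     0.292 -0.957]
 [ 0.001 -0.957 -0.292]
 [-1.    -0.001  0.   ]]
top {'fx': 397.7036724166871, 'fy': 397.7036724166871, 'cx': 322.73457259107965, 'cy': 199.72662859879202, 'world_to_cam': array([[-0.02880427, -0.99923167,  0.02657792, -0.02401405],
       [ 0.99659674, -0.02665355,  0.07800341, -0.56942986],
       [-0.07723508,  0.0287343 ,  0.99659876, -1.00887015],
       [ 0.        ,  0.        ,  0.        ,  1.        ]])}
side {'fx': 404.8709835512679, 'fy': 404.8709835512679, 'cx': 314.9781499202983, 'cy': 198.06233750881375, 'world_to_cam': array([[ 0.92204542, -0.38696663,  0.00943787, -0.55848911],
       [ 0.2154894 ,  0.53340701,  0.81794944, -0.18062908],
       [-0.32155336, -0.75215277,  0.57521269, -0.79964577],
       [ 0.        ,  0.        ,  0.        ,  1.        ]])}
```

View pics/top0.png

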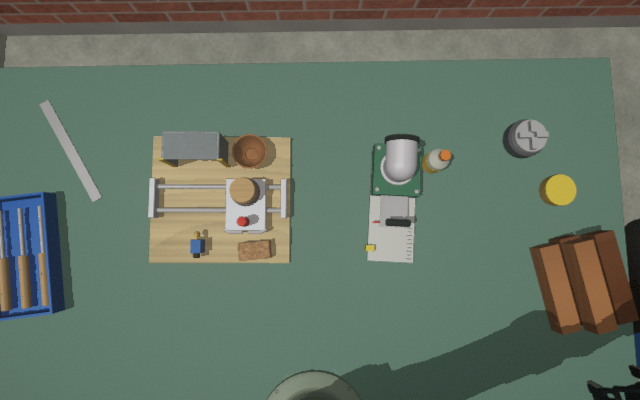

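View pics/side0.png

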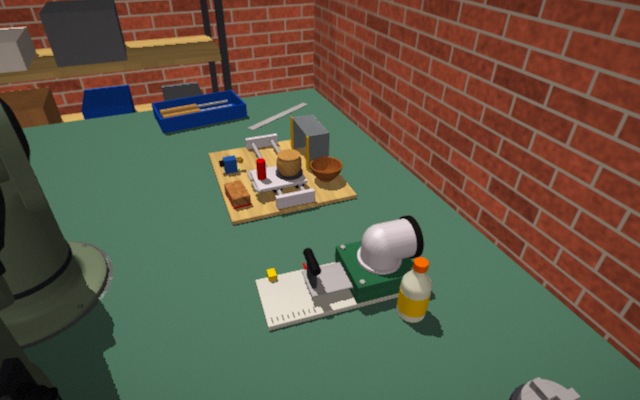

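The top view shows the carrier post at about (243,222), the blank at (244,191), the detent housing at (197,246), the gate handle at (398,223), the pointer tip at (376,222) and the yellow mark at (370,247). The side view shows the same parts. I'll enlarge the top picture to refine these.

```bash
python3 - <<'E'
from h import *
im=cv2.imread('pics/top0.png')
a=cv2.resize(im[125:270,145:295],None,fx=4,fy=4,interpolation=cv2.INTER_CUBIC)[:, :]
b=cv2.resize(im[125:270,360:455],None,fx=4,fy=4,interpolation=cv2.INTER_CUBIC)
c=np.hstack([a,b]); c=cv2.resize(c,(784,464)) ; print(c.shape,a.shape,b.shape)
cv2.imwrite('pics/crop1.png',c)
def blob(f,cond,box):
    im=cv2.imread(f'pics/{f}.png').astype(int); b,g,r=im[...,0],im[...,1],im[...,2]
    m=cond(r,g,b); x0,x1,y0,y1=box; k=np.zeros_like(m);k[y0:y1,x0:x1]=1; v,u=np.nonzero(m&k); return u.mean(),v.mean(),len(u),u.min(),u.max(),v.min(),v.max()
red=lambda r,g,b:(r>110)&(g<50)&(b<50)
p=blob('top0',red,(225,260,205,235));print('post',p,atz('top0',p[0],p[1],.1))
p=blob('top0',red,(365,390,212,232));print('pointer',p,atz('top0',p[0],p[1],.034))
p=blob('top0',lambda r,g,b:(r>150)&(g>120)&(b<80),(360,380,235,260));print('mark',p,atz('top0',p[0],p[1],.026))
p=blob('top0',lambda r,g,b:(r<40)&(g<40)&(b<40),(383,415,214,232));print('handle',p,atz('top0',p[0],p[1],.092))
p=blob('top0',lambda r,g,b:(b>90)&(r<70)&(g<110),(185,210,230,262));print('blue',p,atz('top0',p[0],p[1],.054))
print('rail bars', atz('top0',160,186.5,.04),atz('top0',280,187.5,.04),atz('top0',160,209.5,.04),atz('top0',280,211,.04))
print('plate', [atz('top0',*q,.046) for q in((226,178),(266,179),(225,233),(267,233))])
print('sole', [atz('top0',*q,.006) for q in((369,262),(414,263),(372,195),(414,195))])
E
```

```text
(464, 784, 3) (580, 600, 3) (580, 380, 3)<stdin>:9: RuntimeWarning: Mean of empty slice.
  ret = ret.dtype.type(ret / rcount)
Traceback (most recent call last):
ValueError: zero-size array to reduction operation minimum which has no identity
```

View pics/crop1.png

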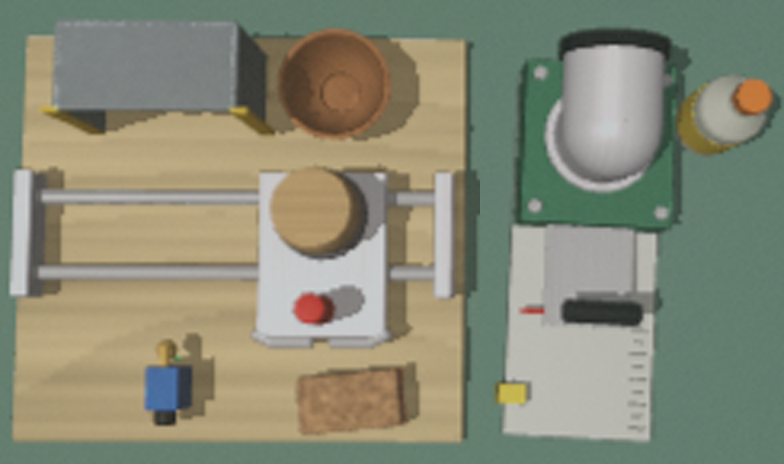

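```bash
cat > m.py <<'E'
from h import *
L=lambda u,v,z:atz('top0',145+u/3.2,125+v/3.2,z)
G=lambda u,v,z:atz('top0',360+(u-480)/3.2,125+v/3.2,z)
post=L(313,306,.1);print('post',post,'blank',L(312,208,.102))
blue=L(164,386,.054);print('blue',blue)
r1,r2=L(45,196,.035),L(425,199,.035);r3,r4=L(45,270,.035),L(425,273,.035);print('rails',r1,r2,r3,r4)
p=L(258,172,.046),L(386,170,.046),L(258,332,.046),L(388,332,.046);print('plate',*p)
b=L(27,38,.012),L(465,40,.012),L(13,440,.012),L(464,439,.012);print('board',*b)
an=lambda a,b:np.degrees(np.arctan2(*(b-a)[[1,0]]))
print('rail dirs (y axis)',an(r2,r1),an(r4,r3),'board',an(b[1],b[0]),an(b[3],b[2]))
print('handle',G(602,308,.097),G(563,308,.097),G(641,310,.097))
print('tip',G(520,310,.034),'mark',G(513,391,.026))
print('slide edges',an(G(546,322,.034),G(547,230,.034)),an(G(632,325,.034),G(632,230,.034)),'sole',an(G(502,433,.006),G(513,228,.006)),an(G(651,440,.006),G(656,232,.006)))
h0=np.array(G(602,308,.097))
print('glue cap',G(752,96,.13))
print('side proj', proj('side0',post),proj('side0',h0),proj('side0',G(513,391,.026)))
E
python3 m.py
```

```text
post [0.5178 0.1537 0.1   ] blank [0.5908 0.1531 0.102 ]
blue [0.4608 0.2769 0.054 ]
rails [0.613  0.3754 0.035 ] [0.6028 0.0746 0.035 ] [0.5542 0.3753 0.035 ] [0.5436 0.0758 0.035 ]
plate [0.6265 0.2048 0.046 ] [0.6255 0.1041 0.046 ] [0.5004 0.2061 0.046 ] [0.4975 0.1048 0.046 ]
board [0.7465 0.3991 0.012 ] [0.7368 0.0409 0.012 ] [0.4202 0.4089 0.012 ] [0.4099 0.0491 0.012 ]
rail dirs (y axis) 88.05786866233413 87.97301546835182 board 88.44881834390628 88.36024069297518
handle [ 0.506  -0.2177  0.097 ] [ 0.5068 -0.1882  0.097 ] [ 0.5036 -0.2471  0.097 ]
tip [ 0.5074 -0.1654  0.034 ] mark [ 0.4428 -0.1584  0.026 ]
slide edges -2.8701494687506703 -2.6229727387781883 sole -5.249906245493591 -4.056974859671394
glue cap [ 0.6584 -0.3286  0.13  ]
side proj (np.float64(259.8004299081257), np.float64(160.61588516900474)) (np.float64(311.2848725115842), np.float64(257.1312217838067)) (np.float64(270.54564256693095), np.float64(272.44618362901474))
```

```bash
cat > t.py <<'E'
import sys
from h import *
# usage: t.py yawdeg(of tool y axis) x y z ...
o=observe(); M=R.from_rotvec(o['tcp_rot']); p=o['tcp_pos']
a=list(map(float,sys.argv[1:])); y=np.radians(a[0])
T=np.array([[0,np.cos(y),np.sin(y)],[0,np.sin(y),-np.cos(y)],[-1,0,0]])
print('turn',((M.inv()*R.from_matrix(T)).as_rotvec(degrees=True)/6).round(2))
for i in range(1,len(a),3): print('shift',(M.inv().apply(np.array(a[i:i+3])-p)/.025).round(2))
E
python3 t.py -91.8 .42 -.3 .23 .518 .154 .19
```

```text
turn [3.12 0.   0.01]
shift [  0.04  -8.61 -12.57]
shift [  1.65 -24.84 -21.62]
```

```bash
python3 -m pendant '[[85,[0,-4,-6],[1,0,0]],[85,[0,-4,-6],[1,0,0]],[85,[0,-4,-6],[1,0,0]],[85,[0,-4,-6],[1,0,0]],[85,[0,-8.6,-12.6],[2,0,0]],[85,[0,-8.6,-12.6],[2,0,0]],[85,[0,-8.6,-12.6],[2,0,0]],[85,[0,-8.6,-12.6],[2,0,0]],[85,[0,-8.6,-12.6],[3.1,0,0]],[85,[1.6,-24.8,-21.6],[3.1,0,0]],[85,[1.6,-24.8,-21.6],[3.1,0,0]],[85,[1.6,-24.8,-21.6],[3.1,0,0]],[85,[1.6,-24.8,-21.6],[3.1,0,0]],[85,[1.6,-24.8,-21.6],[3.1,0,0]],[85,[1.6,-24.8,-21.6],[3.1,0,0]],[85,[1.6,-24.8,-21.6],[3.1,0,0]],[85,[1.6,-24.8,-21.6],[3.1,0,0]],[85,[1.6,-24.8,-21.6],[3.1,0,0]],[85,[1.6,-24.8,-21.6],[3.1,0,0]],[85,[1.6,-24.8,-21.6],[3.1,0,0]]]'
python3 - <<'E'
from h import *
s=shot('wrist','w1'); print({k:s[k] for k in s if k!='color'}, observe()['tcp_pos'])
E
python3 t.py -91.8 .518 .154 .19
```

```text
time: 1.77
tcp_pos: [0.5145, 0.1395, 0.1923]
tcp_rot: [-2.207, 0.032, 2.207]
wrist_force: [0.5, -0.8, 0.6]
width: 0.993
{'fx': 309.70691628693146, 'fy': 309.70691628693146, 'cx': 320.15159335535304, 'cy': 194.93357674235628, 'world_to_cam': array([[-2.87170680e-02, -9.99587487e-01, -4.30774285e-04,
         1.54742390e-01],
       [ 9.49384165e-01, -2.71399176e-02, -3.12942699e-01,
        -4.56198601e-01],
       [ 3.12801915e-01, -9.39576706e-03,  9.49771910e-01,
        -5.02338570e-01],
       [ 0.00000000e+00,  0.00000000e+00,  0.00000000e+00,
         1.00000000e+00]])} [0.51503608 0.14833865 0.19184021]
turn [0.09 0.   0.04]
shift [ 0.07 -0.23 -0.11]
```

View pics/w1.png

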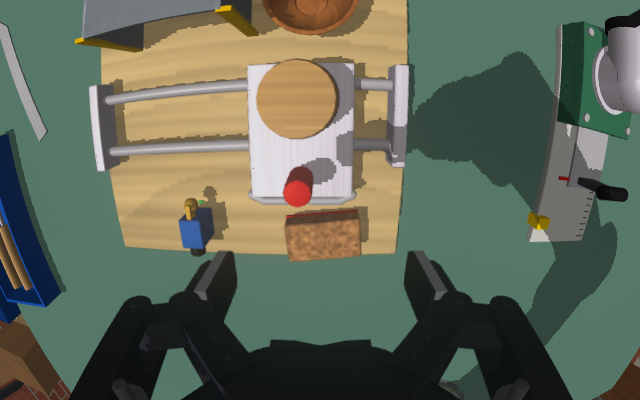

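The wrist view shows the post top at (298,192), the housing at (196,230), and on the right the pointer tip at (560,178) and the mark at about (540,221).

```bash
python3 - <<'E'
from h import *
f=lambda u,v,z:atz('w1',u,v,z,True)
print('post',f(298,192,.1),'base',f(297,172,.046),'blank',f(296,98,.102),'blue',f(195,234,.054))
print('rails',f(110,151,.035),f(390,145,.035),f(110,99,.035),f(390,84,.035))
print('tip',f(559,178,.034),'mark',f(540,221,.026),'handle ends',f(583,182,.088),f(623,192,.088))
E
```

```text
post [0.5204 0.1574 0.1   ] base [0.5235 0.162  0.046 ] blank [0.5941 0.1556 0.102 ] blue [0.4625 0.2744 0.054 ]
rails [0.5564 0.3817 0.035 ] [0.5462 0.0699 0.035 ] [0.6159 0.3725 0.035 ] [0.6065 0.0701 0.035 ]
tip [ 0.5096 -0.1609  0.034 ] mark [ 0.4487 -0.1477  0.026 ] handle ends [ 0.5202 -0.1496  0.088 ] [ 0.5065 -0.2429  0.088 ]
```

```bash
python3 t.py -91.8 .519 .1555 .1 .519 .1555 .067
```

```text
turn [0.09 0.   0.04]
shift [ 3.67 -0.27 -0.15]
shift [ 4.99 -0.27 -0.15]
```

```bash
python3 -m pendant '[[85,[2,-0.05,-0.05],[0,0,0]],[85,[3,-0.05,-0.05],[0,0,0]],[85,[4,-0.05,-0.05],[0,0,0]],[85,[4.9,-0.05,-0.05],[0,0,0]],[85,[4.9,-0.05,-0.05],[0,0,0]],[85,[4.9,-0.05,-0.05],[0,0,0]],[0,[4.9,-0.05,-0.05],[0,0,0]],[0,[4.9,-0.05,-0.05],[0,0,0]],[0,[4.9,-0.05,-0.05],[0,0,0]],[0,[4.9,-0.05,-0.05],[0,0,0]],[0,[4.9,-0.05,-0.05],[0,0,0]],[0,[4.9,-0.05,-0.05],[0,0,0]],[0,[4.9,-0.05,-0.05],[0,0,0]],[0,[4.9,-0.05,-0.05],[0,0,0]]]'
python3 t.py -91.8 .522 .275 .066
```

```text
time: 2.98
tcp_pos: [0.5163, 0.1387, 0.0709]
tcp_rot: [-2.208, 0.032, 2.206]
wrist_force: [-2.3, 0.9, 13.1]
width: 0.26
turn [ 0.02 -0.01  0.  ]
shift [ 0.2  -5.46 -0.07]
```

```bash
python3 -m pendant '[[0,[0,-0.4,0],[0,0,0]],[0,[0,-0.8,0],[0,0,0]],[0,[0,-1.2,0],[0,0,0]],[0,[0,-1.6,0],[0,0,0]],[0,[0,-2,0],[0,0,0]],[0,[0,-2.4,0],[0,0,0]],[0,[0,-2.8,0],[0,0,0]],[0,[0,-3.2,0],[0,0,0]],[0,[0,-3.6,0],[0,0,0]],[0,[0,-4,0],[0,0,0]],[0,[0,-4.3,0],[0,0,0]],[0,[0,-4.6,0],[0,0,0]],[0,[0,-4.9,0],[0,0,0]],[0,[0,-5.1,0],[0,0,0]],[0,[0,-5.1,0],[0,0,0]],[0,[0,-5.1,0],[0,0,0]],[0,[0,-5.1,0],[0,0,0]]]'
python3 - <<'E'
from h import *
shot('top','top1'); o=observe(); print(o['tcp_pos'],o['wrist_force'],o['width'])
im=cv2.imread('pics/top1.png')
cv2.imwrite('pics/crop2.png',cv2.resize(im[125:270,145:295],(800,773),interpolation=cv2.INTER_CUBIC)[200:])
E
```

```text
time: 4.4
tcp_pos: [0.5203, 0.2667, 0.071]
tcp_rot: [-2.208, 0.03, 2.205]
wrist_force: [0.0, 0.7, 8.7]
width: 0.262
[0.5202315  0.26667659 0.07102793] [0.3575059  2.48737455 8.21529058] 0.2604550589890446
```

View pics/crop2.png

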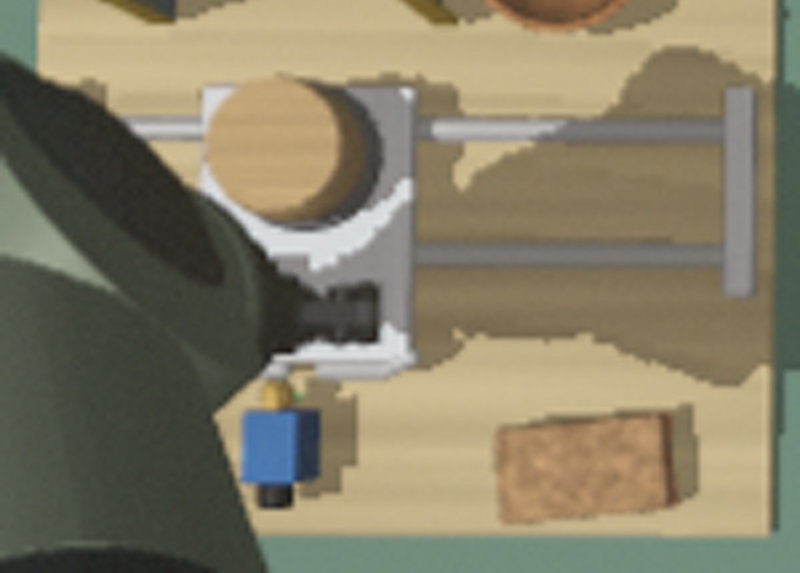

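```bash
python3 - <<'E'
from h import *
f=lambda u,v,z:atz('top1',145+u/5.333,125+(v+200)/5.333,z)
print('plate',f(202,130,.046),f(415,130,.046),'blank',f(272,148,.102),'blue',f(270,447,.054),'roller',f(278,395,.04),'notch',f(300,368,.04))
E
```

```text
plate [0.6086 0.312  0.046 ] [0.606  0.2121 0.046 ] blank [0.593  0.2631 0.102 ] blue [0.4591 0.2784 0.054 ] roller [0.4829 0.2786 0.04  ] notch [0.4953 0.2683 0.04  ]
```

```bash
python3 -m pendant '[[0,[0,-0.1,0],[0,0,0]],[0,[0,-0.2,0],[0,0,0]],[0,[0,-0.2,0],[0,0,0]],[0,[0,-0.2,0],[0,0,0]]]'; python3 -m pendant '[[0,[0,-0.08,0],[0,0,0]],[0,[0,-0.08,0],[0,0,0]],[0,[0,-0.08,0],[0,0,0]]]';python3 -m pendant '[[0,[0,-0.08,0],[0,0,0]],[0,[0,-0.08,0],[0,0,0]],[0,[0,-0.08,0],[0,0,0]]]'
```

```text
time: 4.78
tcp_pos: [0.5204, 0.272, 0.071]
tcp_rot: [-2.208, 0.03, 2.204]
wrist_force: [0.2, 2.8, 7.6]
width: 0.263
time: 5.03
tcp_pos: [0.5205, 0.2743, 0.071]
tcp_rot: [-2.208, 0.029, 2.204]
wrist_force: [0.9, 5.5, 6.7]
width: 0.26
time: 5.28
tcp_pos: [0.5206, 0.2768, 0.0711]
tcp_rot: [-2.208, 0.028, 2.204]
wrist_force: [1.9, 7.4, 4.9]
width: 0.262
```

```bash
python3 -m pendant '[[0,[0,-0.08,0],[0,0,0]],[0,[0,-0.08,0],[0,0,0]],[0,[0,-0.08,0],[0,0,0]]]'; python3 -m pendant '[[0,[0,-0.08,0],[0,0,0]],[0,[0,-0.08,0],[0,0,0]],[0,[0,-0.08,0],[0,0,0]]]'
```

```text
time: 5.53
tcp_pos: [0.5206, 0.2781, 0.071]
tcp_rot: [-2.208, 0.03, 2.204]
wrist_force: [0.7, 3.6, 7.6]
width: 0.257
time: 5.78
tcp_pos: [0.5206, 0.2786, 0.071]
tcp_rot: [-2.208, 0.033, 2.206]
wrist_force: [-0.9, -4.0, 11.5]
width: 0.266
```

The pull changed sign and the carrier held at y≈0.278, so it's in the notch. I'll release it, go straight up and take a check picture.

```bash
python3 -m pendant '[[0,[0,0.04,0],[0,0,0]],[85,[0,0.04,0],[0,0,0]],[85,[0,0.04,0],[0,0,0]],[85,[0,0.04,0],[0,0,0]],[85,[0,0.04,0],[0,0,0]],[85,[0,0.04,0],[0,0,0]],[85,[0,0.04,0],[0,0,0]],[85,[-1,0.04,0],[0,0,0]],[85,[-2,0.04,0],[0,0,0]],[85,[-3.5,0.04,0],[0,0,0]],[85,[-5,0.04,0],[0,0,0]],[85,[-6,0.04,0],[0,0,0]],[85,[-6,0.04,0],[0,0,0]],[85,[-6,0.04,0],[0,0,0]]]'
python3 - <<'E'
from h import *
shot('wrist','w2'); print(observe()['tcp_pos'])
E
python3 t.py -93.5 .52 .1 .22 .505 -.2177 .22
```

```text
time: 6.95
tcp_pos: [0.5204, 0.2783, 0.2215]
tcp_rot: [-2.209, 0.031, 2.204]
wrist_force: [-0.5, -0.7, -0.6]
width: 0.999
[0.51984426 0.27796397 0.22006498]
turn [ 0.31 -0.    0.  ]
shift [ 0.    7.12 -0.21]
shift [ 0.   19.84  0.02]
```

View pics/w2.png

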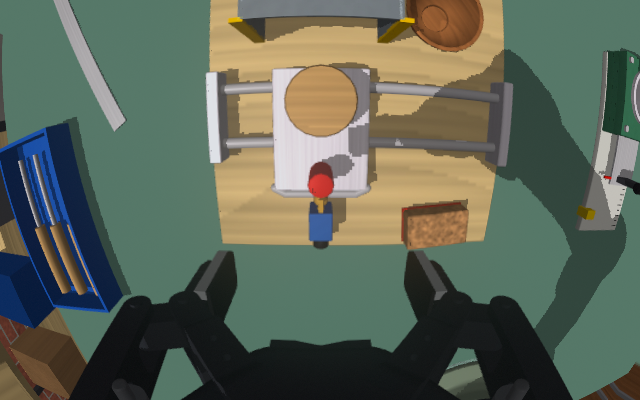

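The carrier is seated: the roller arm at (320,205) meets the plate edge exactly under the post at (320,183). Next, the gate.

```bash
python3 t.py -3.3 .505 -.2177 .2; python3 t.py 176.7 .505 -.2177 .2; python3 -c "
from h import *
print(observe()['joint_pos'].round(2))"
```

```text
turn [-14.73  -0.    -0.  ]
shift [ 0.8  19.84  0.02]
turn [15.27 -0.    0.  ]
shift [ 0.8  19.84  0.02]
[-0.45  0.48 -0.21  1.7   0.11  0.97 -2.29]
```

```bash
python3 -m pendant '[[85,[0,1.6,0],[-1.1,0,0]],[85,[0,3.2,0],[-2.2,0,0]],[85,[0,4.8,0],[-3.3,0,0]],[85,[0,6.4,0],[-4.4,0,0]],[85,[0,8,0],[-5.5,0,0]],[85,[0,9.6,0],[-6.6,0,0]],[85,[0,11.2,0],[-7.7,0,0]],[85,[0,12.8,0],[-8.8,0,0]],[85,[0,14.4,0],[-9.9,0,0]],[85,[0,16,0],[-11,0,0]],[85,[0,17.6,0],[-12.1,0,0]],[60,[0,19.2,0],[-13.2,0,0]],[60,[0.4,19.8,0],[-14.3,0,0]],[60,[0.8,19.8,0],[-14.7,0,0]],[60,[0.8,19.8,0],[-14.7,0,0]],[60,[0.8,19.8,0],[-14.7,0,0]],[60,[0.8,19.8,0],[-14.7,0,0]],[60,[0.8,19.8,0],[-14.7,0,0]]]'
python3 - <<'E'
from h import *
shot('wrist','w3');o=observe(); print(o['tcp_pos'],o['joint_pos'].round(2),o['width'])
E
```

```text
time: 8.5
tcp_pos: [0.506, -0.2154, 0.2004]
tcp_rot: [1.254, 1.18, -1.253]
wrist_force: [0.1, -0.3, 0.0]
width: 0.702
[ 0.50607906 -0.21564091  0.20055352] [ 0.61  0.47 -0.43  1.82  0.24  0.91  0.02] 0.7000918995244305
```

View pics/w3.png

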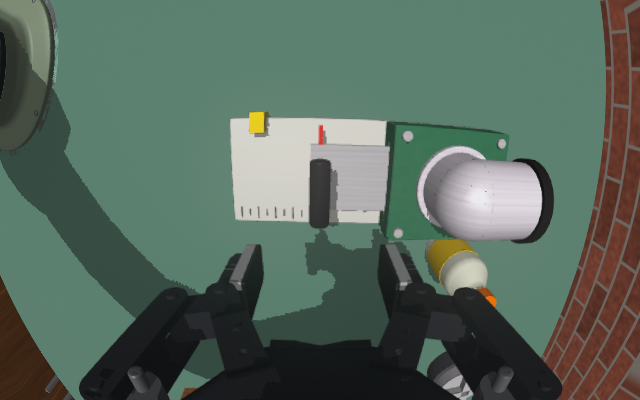

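The wrist view shows the handle from (319,160) to (319,227), the pointer tip at about (321,127) and the mark at (257,122).

```bash
python3 - <<'E'
from h import *
f=lambda u,v,z:atz('w3',u,v,z,True)
a,b=f(319,160,.088),f(319,227,.088)
print('handle',a,b,f(320,193,.097));t=f(321,126,.034)
im=cv2.imread('pics/w3.png').astype(int); m=(im[...,2]>200)&(im[...,1]>150)&(im[...,0]<90); v,u=np.nonzero(m); print(u.min(),u.max(),v.min(),v.max(),len(u))
k=f(u.mean(),v.mean(),.026); print('tip',t,'mark',k)
print('sole edges',f(232,120,.006),f(385,121,.006),f(235,219,.006),f(380,222,.006), 'slide', f(311,144,.034),f(388,147,.034))
for y in(-2.5,-3.3,-4): 
    x=np.array([np.cos(np.radians(y)),np.sin(np.radians(y)),0]); print(y,(t-k)@x)
E
python3 t.py -3.2 .506 -.216 .068 .506 -.218 .068
```

```text
handle [ 0.5066 -0.1876  0.088 ] [ 0.5029 -0.2486  0.088 ] [ 0.5059 -0.2137  0.097 ]
249 471 112 251 290
tip [ 0.5098 -0.1642  0.034 ] mark [ 0.4444 -0.1563  0.026 ]
sole edges [ 0.4119 -0.1521  0.006 ] [ 0.5801 -0.1644  0.006 ] [ 0.3996 -0.2696  0.006 ] [ 0.5735 -0.2835  0.006 ] slide [ 0.4987 -0.1818  0.034 ] [ 0.5769 -0.1888  0.034 ]
-2.5 0.06568234685163968
-3.3 0.06574631061953805
-4 0.0657917650295711
turn [-0.04  0.   -0.01]
shift [ 5.3  -0.01  0.01]
shift [ 5.3  -0.    0.09]
```

```bash
python3 -m pendant '[[60,[1.3,0,0.08],[0.1,0,0]],[60,[2.6,0,0.08],[0.1,0,0]],[60,[3.6,0,0.08],[0.1,0,0]],[60,[4.6,0,0.08],[0.1,0,0]],[60,[5.2,0,0.08],[0.1,0,0]],[60,[5.2,0,0.08],[0.1,0,0]],[60,[5.2,0,0.08],[0.1,0,0]],[0,[5.2,0,0.08],[0.1,0,0]],[0,[5.2,0,0.08],[0.1,0,0]],[0,[5.2,0,0.08],[0.1,0,0]],[0,[5.2,0,0.08],[0.1,0,0]],[0,[5.2,0,0.08],[0.1,0,0]],[0,[5.2,0,0.08],[0.1,0,0]],[0,[5.2,0,0.08],[0.1,0,0]]]'
```

```text
time: 9.72
tcp_pos: [0.5052, -0.2189, 0.0713]
tcp_rot: [1.261, 1.174, -1.262]
wrist_force: [-8.1, 1.9, 16.9]
width: 0.19
```

```bash
python3 -m pendant '[[0,[0,-0.2,0],[0,0,0]],[0,[0,-0.5,0],[0,0,0]],[0,[0,-0.8,0],[0,0,0]],[0,[0,-1.1,0],[0,0,0]],[0,[0,-1.4,0],[0,0,0]],[0,[0,-1.7,0],[0,0,0]],[0,[0,-2,0],[0,0,0]],[0,[0,-2.2,0],[0,0,0]],[0,[0,-2.4,0],[0,0,0]],[0,[0,-2.55,0],[0,0,0]],[0,[0,-2.55,0],[0,0,0]],[0,[0,-2.55,0],[0,0,0]],[0,[0,-2.55,0],[0,0,0]]]'
python3 - <<'E'
from h import *
shot('wrist','w4');shot('side','side4');shot('top','top4')
ims=[cv2.resize(cv2.imread(f'pics/{n}.png')[y:y+60,x:x+78],(390,300),interpolation=cv2.INTER_CUBIC) for n,x,y in(('w4',280,80),('side4',230,240),('top4',345,215))]
ims.append(cv2.resize(cv2.imread('pics/w4.png'),(390,300)))
cv2.imwrite('pics/c4.png',np.vstack([np.hstack(ims[:2]),np.hstack(ims[2:])]))
E
```

```text
time: 10.8
tcp_pos: [0.4439, -0.2139, 0.0713]
tcp_rot: [1.263, 1.172, -1.258]
wrist_force: [5.0, 4.4, 6.7]
width: 0.187
```

View pics/c4.png

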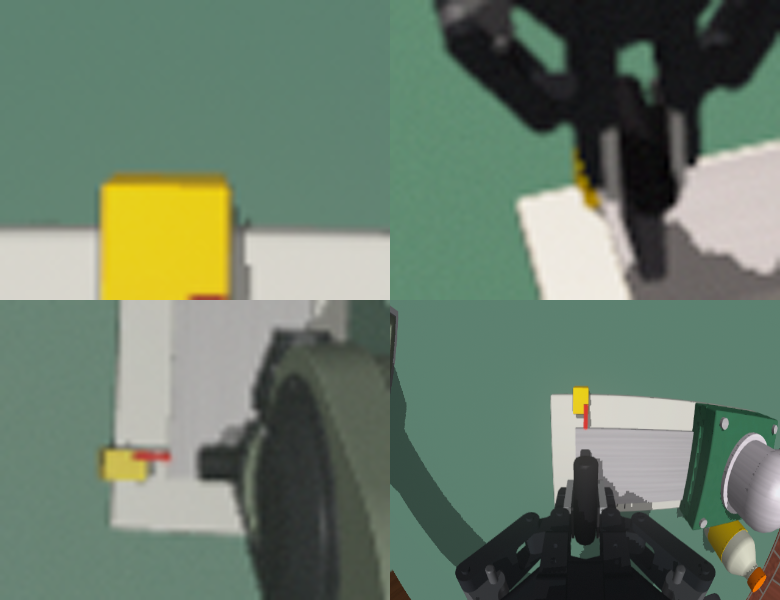

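The wrist crop shows the pointer at about column 321.3 and the mark spanning columns 300.4–326, so the pointer is about 5 mm short of centre.

```bash
cat > g.py <<'E'
import sys
from h import *
n=sys.argv[1]
if len(sys.argv)>2: shot('wrist',n)
im=cv2.imread(f'pics/{n}.png').astype(int)[100:185,285:345]; b,g,r=im[...,0],im[...,1],im[...,2]
my=(r>150)&(g>130)&(b<80); mr=(r>120)&(g<80)&(b<80)
v,u=np.nonzero(my); V,U=np.nonzero(mr)
e=[np.nonzero(my[k])[0] for k in range(18,36)]; l=min(q.min() for q in e if len(q)); h=max(q.max() for q in e if len(q))
vt=V.min(); ut=U[V<vt+6].mean()
print('mark cols',l+285,h+285,'ptr',ut+285,vt+100,'len',len(U))
k=atz(n,285+(l+h)/2,123,.026,True);t=atz(n,285+ut,vt+100,.034,True)
x=np.array([np.cos(np.radians(-4)),np.sin(np.radians(-4)),0]);print(t,k,'ptr x in mark frame',(t-k)@x)
o=observe();print(o['time'],o['tcp_pos'],o['wrist_force'],o['width'],o['joint_pos'].round(2))
E
python3 g.py w4
```

```text
mark cols 300 325 ptr 321.0967741935484 139 len 170
[ 0.4484 -0.1581  0.034 ] [ 0.4439 -0.1491  0.026 ] ptr x in mark frame 0.005116846489866339
10.95 [ 0.44394929 -0.21387192  0.07132139] [5.9482568  3.97529845 6.35482527] 0.18741972822728617 [ 0.59  0.58 -0.35  2.06  0.36  0.56 -0.08]
```

```bash
python3 -m pendant '[[0,[0,-0.1,0],[0,0,0]],[0,[0,-0.2,0],[0,0,0]],[0,[0,-0.2,0],[0,0,0]],[0,[0,-0.2,0],[0,0,0]],[0,[0,-0.2,0],[0,0,0]]]'; python3 g.py w5 1
python3 - <<'E'
from h import *
shot('top','top5');shot('side','side5')
A=cv2.resize(cv2.imread('pics/w5.png')[90:190,260:390],(390,300),interpolation=cv2.INTER_CUBIC)
B=cv2.resize(cv2.imread('pics/top5.png')[125:270,145:455],(780,365),interpolation=cv2.INTER_CUBIC)[:300]
C=cv2.resize(cv2.imread('pics/side5.png')[100:300,180:440],(390,300),interpolation=cv2.INTER_CUBIC)
cv2.imwrite('pics/c5.png',np.vstack([np.hstack([A,C]),B]))
E
```

```text
time: 11.37
tcp_pos: [0.439, -0.2135, 0.0713]
tcp_rot: [1.263, 1.172, -1.258]
wrist_force: [6.4, 5.1, 6.3]
width: 0.19
mark cols 308 333 ptr 321.0967741935484 139 len 174
[ 0.4435 -0.1577  0.034 ] [ 0.4438 -0.149   0.026 ] ptr x in mark frame 0.00030761210649597677
11.4167 [ 0.4390016  -0.21347788  0.07130443] [6.38300393 5.65214791 6.85362163] 0.18987207468289743 [ 0.6   0.58 -0.35  2.07  0.36  0.55 -0.08]
```

View pics/c5.png

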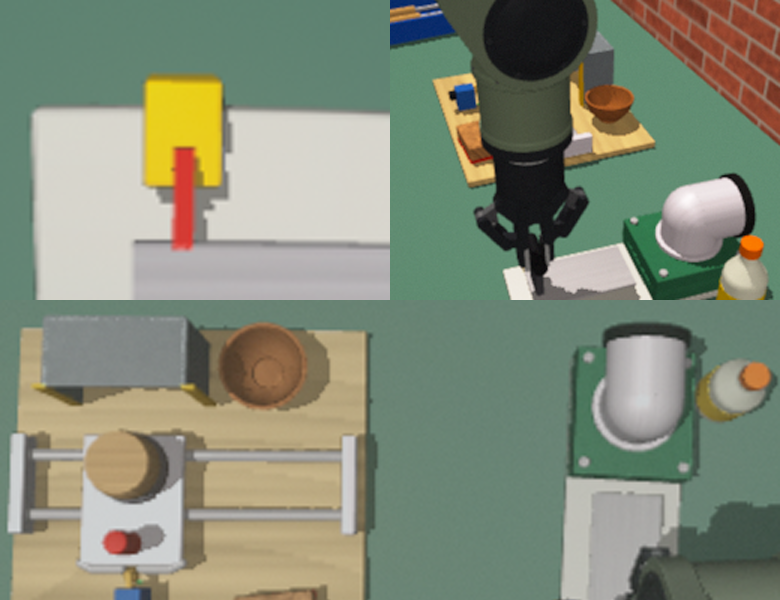

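The red pointer (183,165 in the crop) lies over the centre of the yellow mark. The carrier is still seated at the roller, and the bowl, bottle and block look untouched. Handing in while holding the handle.

```bash
python3 -c "
from workcell import *
print(close_job())"
```

```text
the job is handed in; nothing more can be done
None
```

The carrier is seated in the station detent, and the dust gate is held open at the yellow mark, with the gripper still on the handle. I handed the job in at about 11.5 s of robot time; it reports no verdict.

- **Carrier:** I gripped the post and slid the carrier until the detent force changed from pulling it in to holding it back, at y ≈ 0.278 m. I then let go. Pictures taken after release and at the end both show the roller lined up with the post in the notch.
- **Gate:** I gripped the handle across the bar and pulled it out about 66 mm. In the last wrist picture the pointer was 0.3 mm from the centre of the mark. The steady wrist force was about 6 N in each axis.
- **Bystanders:** The bowl, glue bottle and sanding block look undisturbed. I only checked this by eye, and the last picture shows only part of the block.
- **What went off plan:** My first grip on the post was about 17 mm off, because the arm hadn't reached its target. Closing the fingers moved the carrier back slightly along the rail before I pushed it to the station.
- **Readings that disagreed:** The picture-based station estimates were y = 0.273–0.277 m, 1–5 mm short of where the force showed it. I went by the force.

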